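# Open the wide sample case by its paddle latch

### The job

Two grey-lidded sample cases stand on the consulting-room desk. Open the wider one: lift its steel paddle handle to draw back the latch, then swing its lid up until it stands open by itself at 65 degrees or more. Leave the narrower case shut.

Things in the scene. Friction and masses are not known exactly. Their poses are not given: they have to be found in the camera images.
- wide_case: Wider of two fixed aluminium cases with grey lids: 170 mm deep (x), 270 wide (y), 101 high with lid shut; the narrow one is 170 wide, else alike. Origin: centre of underside, on the desk. x points from latch side (facing the robot) to hinge side, z up; yaw up to 0.25 rad. Lid hinge line along y at x=+85, z=91 mm; paddle pivot line along y at x=-45, z=110 (lid shut).
- wide_grip (a point): Grip point, mid-thickness on the paddle's centre line; moves with it. At rest: x=-115, y=0, z=110 mm in the case frame, 30 mm ahead of the front wall. The steel paddle is 36 mm wide (y), 8 thick, its 12 mm rolled end reaching x=-133; free air around and below the overhang. Pinch it across the 36 mm from above; it can turn between the pads. Axes as the case's at rest.
- wide_paddle (a joint): Paddle of the wide case relative to its lid, rad: 0 flat, 0.6 at its upper stop; its front end rises as it grows. A light spring (1 to 2.5 N at the grip) returns it. It draws back a hidden pawl: the lid is locked below about 0.3 rad, free above. At the stop, lifting further carries the lid along.
- wide_lid (a joint): Lid of the wide case, rad: 0 shut, grows as the front edge rises, stop at 1.6 (just past upright). A stiff friction hinge holds it where it is left; raising it by the paddle takes about 5 to 8 N.
- narrow_lid (a joint): Lid of the narrower case beside it (same paddle, to be left alone), rad: 0 shut, grows as it opens.

How it is judged:
By the outcome, as a careful person would: the job done as asked, in the order asked, and still so for the second after the job is handed in, with the robot touching nothing.
It also fails if it takes over 38 s, if anything falls off the work surface, if the arm or the gripper's body presses on something with over 40 N, if the wrist force passes 120 N, or if a joint passes its speed limit or range.

### The arm

A 6-joint arm with a two-finger parallel gripper is mounted at the origin on the work surface. World frame = base frame: x ahead of the robot, y to its left, z up, the work surface at z = 0. Lengths are in m, angles in rad, forces in N, time in s.
With the tool pointing down it reaches from about 0.275 to 0.825 m from the base axis. Payload 4.9 kg.
Tool frame: the origin (TCP) lies midway between the tips of the shut fingers; the grasp point (between the pads) lies 19 mm behind it; x points along the fingers, y is the direction in which the jaws open and shut, and the axes are right-handed (so a half turn about x gives the same grasp; the last joint's range is limited). The gripper opens to 85 mm and grips with 20 to 120 N. Pads are 22 mm wide; open, the fingers measure 114 mm over their backs; the gripper's body (76 mm by 85 mm) begins 54 mm behind the grasp point. The pads swing forward as they close: fully open they stand 13 mm farther back than shut.
Start: joints at [-0.134, 0.326, -0.193, 1.052, 0, 1.437], TCP at [0.55, 0, 0.231] pointing down, gripper open.
Joint ranges: [-2.65, 2.65], [-0.97, 1.79], [-1.3, 1.35], [-1.93, 2.1], [-1.47, 1.37], [-3.14, 3.14]. Speed limits (rad/s): [2.57, 2.57, 3.14, 3.14, 3.14, 3.14].

### API

Orientations are given as a rotation vector (axis times angle).
In Python, from station import monitor, snapshot, get_calibration, workorder, masks_of gives the robot as it stands.
- The arm moves only by the shell command python3 -m pendant 'ROWS' [FORCE]. ROWS is JSON, a list of rows, each an object with "fingers": the finger opening in m, from 0 to 0.0854; "linear": the shift along the tool's x, y, z in m, a list of three; "roll": the turn about the tool's x in degrees. In form: [{"fingers": fingers, "linear": [x, y, z], "roll": roll}, ...]. A call has exactly 8 rows; each row is the pose to reach, as a shift and turn from the pose commanded when the call began, along the tool's axes at that moment; what a row does not reach only later rows make up. A row lasts 1/8 s, in which the tool goes at most 62.5 mm and 10.7 degrees, less where a joint would pass 70% of its speed; a pose out of reach is approached as far as the arm can. A call with a gripper value outside its range is refused whole. The fingers move at their own pace and stop on an object; FORCE is the grip in N (left out, the last holds). Time passes only in rows, so rows that repeat a pose let the fingers close, or fill a call up. It gives the time, the measured TCP pose, the force and the opening at its end, in the units of the state.
- monitor.sense(): the state, without advancing time (a new reading comes with each control period).
- snapshot(name): name is "scene" or "side" or "wrist"; returns the picture (384x512x3 uint8, blue, green, red); there is no depth.
- get_calibration(name): a dict with "vertical_fov" (degrees; the focal length in pixels is half the picture's height over the tangent of half this angle, whatever the lens; pixels are square), "cx", "cy" (the principal point, pixels), "position" and "orientation" of the camera in the world. Camera axes: x right, y up, looking along -z (the intrinsics and any distortion apply to the point x, -y, -z); pixel columns grow to the right and rows downward; lengths in m; the calibration is good to about 2 mm. A picture is of the moment at which its call begins: read the wrist's pose just before it. get_calibration takes no time and is no camera call; for the wrist camera it gives the pose at the moment of the call.
- workorder.job_done(): hands the job in, once; it reports no verdict.
Trained networks look in the newest picture that a camera, given by its name, has taken for a name from the list of things; names that differ only in an ending like _2 or _b are one class to them, and where a whole thing is asked for, a point or a joint stands for the part that bears it (a point fixed in the world has none). Each returns a list of dicts, best first, with "score" (0 to 1); they miss things now and then, are a little off and sometimes report something else, mostly with a low value. They report only what shows in the picture. A call takes as long as a camera call.
- masks_of(thing, camera): "mask" (384x512 bool, what is visible of it) and "centre" ([column, row] in pixels, amid what is visible of it).
The state is a dict: "t": time; "joint_pos": joint angles; "qvel": joint speeds; "joint_efforts": joint torques, N m; "position": TCP position; "tool_rot": TCP orientation; "ft_force": force on the tool from outside, world axes, zero at the start; "ft_torque": the same for the moment, N m; "opening": finger opening in m.
Only numpy, scipy, OpenCV 4.12 (cv2) and the standard library are available. Lean on these libraries where they do the work, as an engineer would, in place of code of your own. Each camera call takes 0.05 s, during which the arm holds its last target.

## Working session

There is one attempt and no reset: what is moved stays moved. The work goes in short steps, Python scripts to look and compute and a shell command to move; the robot and the scene stay as the last step left them, time stands still between calls to the robot, and variables do not carry over. Pictures are saved under pics/ and viewed, and the job is handed in when it is done.

```bash
ls; mkdir -p pics
python3 - <<'E'
from station import monitor, snapshot, get_calibration, masks_of
import cv2
print(monitor.sense())
for n in ["scene","side","wrist"]:
    im=snapshot(n); cv2.imwrite(f"pics/{n}0.png",im); print(n,get_calibration(n))
    for th in ["wide_case","wide_grip"]:
        for m in masks_of(th,n): print(th,m["score"],m["centre"],m["mask"].sum())
E
```

```text
pics
{'t': 0.0, 'joint_pos': array([-1.34209593e-01,  3.26916542e-01, -1.93550010e-01,  1.05197331e+00,
        1.97534961e-07,  1.43663769e+00]), 'qvel': array([ 0.00025622, -0.00019944, -0.00019286, -0.00169191,  0.00111292,
        0.00111748]), 'joint_efforts': array([-1.24197268e-03, -4.43398941e+01,  2.62443137e+01,  1.56443648e-02,
       -1.97191571e-04, -6.55614656e-06]), 'position': array([5.49450300e-01, 8.04575782e-05, 2.30529556e-01]), 'tool_rot': array([ 1.20862867,  1.21053692, -1.21033238]), 'ft_force': array([0.3216452 , 0.07652209, 0.04595312]), 'ft_torque': array([-0.05292069,  0.05015714,  0.04002983]), 'opening': 0.08508828368255648}
scene {'vertical_fov': 52.024933495880646, 'cx': 247.25819198001653, 'cy': 185.7627802927423, 'position': array([0.82138714, 0.38050309, 0.70300328]), 'orientation': array([0.24178619, 0.82455909, 2.46436039])}
wide_case 0.62 [316.9, 271.8] 18610
wide_grip 0.9 [359.1, 225.9] 1025
side {'vertical_fov': 42.213162408323825, 'cx': 253.52431952632207, 'cy': 192.15716283596947, 'position': array([ 0.41055763, -0.52665297,  0.74136614]), 'orientation': array([ 0.68602887, -0.1153299 , -0.33525825])}
wide_case 0.63 [207.5, 147.4] 10869
wide_grip 0.84 [152.7, 127.6] 746
wrist {'vertical_fov': 64.44042784561556, 'cx': 253.91976217692485, 'cy': 187.37290713634417, 'position': array([0.55026665, 0.0831758 , 0.37365519]), 'orientation': array([-0.32762168,  0.00037504,  0.00059467])}
wide_case 0.94 [267.0, 59.1] 25177
```

View pics/scene0.png

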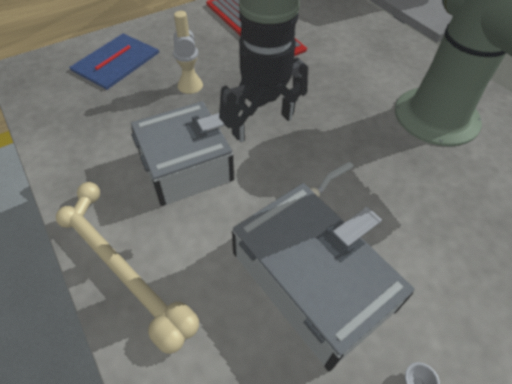

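View pics/side0.png

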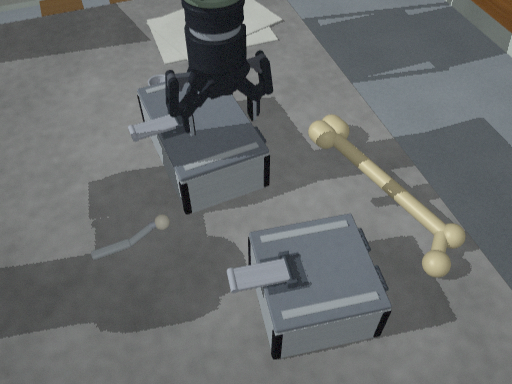

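View pics/wrist0.png

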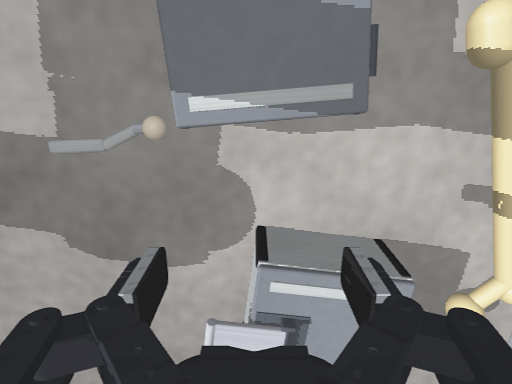

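The wide case is at the left: in "scene" its paddle is at (359,226), in "side" at (152,127), partly behind the gripper. I'll zoom in for feature points.

Run:
```python
import cv2
a=cv2.imread("pics/scene0.png")[170:380,220:420]; b=cv2.imread("pics/side0.png")[65:215,115:275]
cv2.imwrite("pics/za.png",cv2.resize(a,None,fx=2.8,fy=2.8,interpolation=cv2.INTER_CUBIC))
cv2.imwrite("pics/zb.png",cv2.resize(b,None,fx=4,fy=4,interpolation=cv2.INTER_CUBIC))
```

```text
(no output)
```

View pics/za.png

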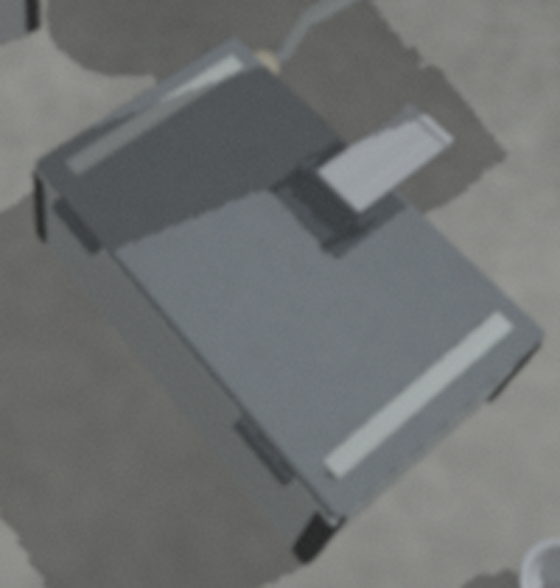

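View pics/zb.png

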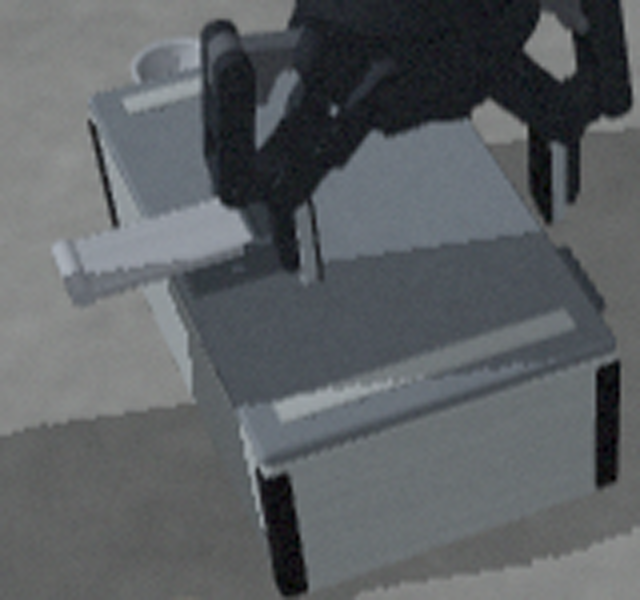

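```bash
cat > h.py <<'E'
import numpy as np, cv2
from scipy.spatial.transform import Rotation as R
from scipy.optimize import least_squares
from station import get_calibration
class Cam:
    def __init__(s,n,c=None):
        c=c or get_calibration(n); s.f=192/np.tan(np.radians(c["vertical_fov"])/2); s.c=np.array([c["cx"],c["cy"]]); s.p=np.array(c["position"]); s.R=R.from_rotvec(c["orientation"]).as_matrix()
    def proj(s,P):
        q=(np.atleast_2d(P)-s.p)@s.R; return np.c_[s.f*q[:,0]/-q[:,2],s.f*-q[:,1]/-q[:,2]]+s.c
def tri(cams,uvs):
    r=least_squares(lambda X:np.concatenate([(c.proj(X)[0]-u) for c,u in zip(cams,uvs)]),[.5,.1,.1]); return r.x,np.sqrt((r.fun**2).mean())
def w(P,x,y,yaw): 
    c,s=np.cos(yaw),np.sin(yaw); P=np.atleast_2d(P); return np.c_[x+c*P[:,0]-s*P[:,1],y+s*P[:,0]+c*P[:,1],P[:,2]]
E
python3 - <<'E'
from h import *
S=Cam("scene");D=Cam("side")
A=lambda u,v:np.array([u,v])/2.8+[220,170]-[.3,.3]
B=lambda u,v:np.array([u,v])/4+[115,65]-[.37,.37]
pts={"f-":((-85,-135,101),A(240,40),B(248,462)),"f+":((-85,135,101),A(541,333),B(92,100)),"b-":((85,-135,101),A(38,165),B(614,340)),"b+":((85,135,101),A(340,520),None),
"t-":((-131,-18,114),A(410,108),B(76,298)),"t+":((-131,18,114),A(452,140),B(57,243))}
for k,(m,a,b) in pts.items():
    if b is not None: print(k,tri([S,D],[a,b]))
def res(p):
    o=[]
    for m,a,b in pts.values():
        P=w(np.array(m)/1e3+[0,0,p[3]],*p[:3])
        o+=list(S.proj(P)[0]-a); 
        if b is not None:o+=list(D.proj(P)[0]-b)
    return o
r=least_squares(res,[.6,.15,0,0],x_scale=[.01,.01,.1,.01],loss="soft_l1");print(r.x,np.round(res(r.x),1))
print("grip",w([-.115,0,.110],*r.x[:3]))
for n,c in(("scene",S),("side",D)):
    im=cv2.imread(f"pics/{n}0.png")
    L=np.array([[-85,-135,101],[-85,135,101],[85,135,101],[85,-135,101]])/1e3
    Lb=L*[1,1,0]
    Pd=np.array([[-133,-18,114],[-133,18,114],[-50,18,114],[-50,-18,114]])/1e3
    for q in(L,Lb,Pd): cv2.polylines(im,[np.round(c.proj(w(q,*r.x[:3]))).astype(int)],True,(0,0,255),1)
    cv2.imwrite(f"pics/{n}_fit.png",im)
E
```

```text
f- (array([0.47550185, 0.04945837, 0.09419304]), np.float64(0.4300704748173573))
f+ (array([0.46046827, 0.31246871, 0.09701327]), np.float64(0.05376191035013901))
b- (array([0.6482755 , 0.06201132, 0.09672732]), np.float64(0.02965778692260072))
t- (array([0.42471393, 0.15999813, 0.10858659]), np.float64(0.18491227364963966))
t+ (array([0.42296251, 0.19398668, 0.11366688]), np.float64(0.050592635166189066))
[ 0.55297114  0.18792802  0.08064175 -0.00452546] [-1.6 -1.1  2.9 -0.1  2.8  0.7 -1.7 -0.4 -0.7 -0.6  0.5  0.7 -0.7  0.8
  0.5 -0.8 -0.3  0.1  0.7  1.3 -0.8  1.4]
grip [[0.43834487 0.17866427 0.11      ]]
```

Run:
```python
import cv2,numpy as np
a=cv2.imread("pics/scene_fit.png"); b=cv2.imread("pics/side_fit.png")
cv2.imwrite("pics/fit2.png",np.hstack([cv2.resize(a[170:380,220:420],None,fx=2,fy=2),cv2.resize(b[65:233,115:275],None,fx=2.5,fy=2.5)]))
```

```text
(no output)
```

View pics/fit2.png

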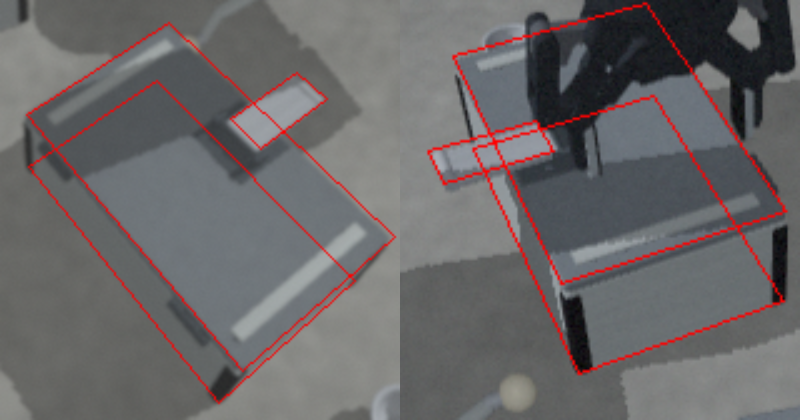

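Run:
```python
from h import *
from station import monitor
s=monitor.sense(); M=R.from_rotvec(s["tool_rot"]).as_matrix(); print(M.round(3))
t=w([-.115,0,.110],.55297,.18793,.0806)[0]
print("case yaxis",[-np.sin(.0806),np.cos(.0806)])
for z in(.20,.091): print((M.T@(np.array([t[0],t[1],z])-s["position"])*1e3).round(1))
```

```text
[[-0.  1. -0.]
 [-0. -0. -1.]
 [-1. -0.  0.]]
case yaxis [np.float64(-0.08051276057242492), np.float64(0.996753578064813)]
[  31.2 -111.6 -178.7]
[ 140.2 -111.6 -178.7]
```

```bash
python3 -m pendant '[{"fingers":0.085,"linear":[0,-14,-22],"roll":-5},{"fingers":0.085,"linear":[0,0,0],"roll":0},{"fingers":0.085,"linear":[0,0,0],"roll":0},{"fingers":0.085,"linear":[0,0,0],"roll":0},{"fingers":0.085,"linear":[0,0,0],"roll":0},{"fingers":0.085,"linear":[0,0,0],"roll":0},{"fingers":0.085,"linear":[0,0,0],"roll":0},{"fingers":0.085,"linear":[0,0,0],"roll":99999}]' --help 2>&1 | head -5; python3 -c "
from station import monitor;s=monitor.sense();print(s['t'],s['position'])"
```

```text
invalid input: not JSON, or not a number
0.45 [ 5.49964863e-01 -1.36666616e-05  2.31219350e-01]
```

That call was mistyped: the shifts were in mm and there was a stray argument. It was refused whole and nothing moved. I'll send it again in metres.

```bash
python3 -m pendant '[{"fingers":0.085,"linear":[0.004,-0.014,-0.022],"roll":-10},{"fingers":0.085,"linear":[0.008,-0.028,-0.045],"roll":-20},{"fingers":0.085,"linear":[0.012,-0.042,-0.067],"roll":-30},{"fingers":0.085,"linear":[0.016,-0.056,-0.09],"roll":-40},{"fingers":0.085,"linear":[0.02,-0.07,-0.112],"roll":-50},{"fingers":0.085,"linear":[0.024,-0.084,-0.134],"roll":-60},{"fingers":0.085,"linear":[0.028,-0.098,-0.157],"roll":-70},{"fingers":0.085,"linear":[0.031,-0.112,-0.179],"roll":-80}]' 40
python3 - <<'E'
from h import *
from station import *
s=monitor.sense(); print(s["t"],s["joint_pos"].round(2),s["ft_force"].round(1))
for n in("wrist","scene","side"): cv2.imwrite(f"pics/{n}1.png",snapshot(n)); print([(m["score"],m["centre"]) for m in masks_of("wide_grip",n)])
np.save("w1.npy",get_calibration("wrist"),allow_pickle=True)
E
```

```text
t: 1.45
position: [0.4375, 0.1797, 0.2002]
tool_rot: [0.133, 1.567, -0.132]
ft_force: [-0.1, 0.4, -0.9]
opening: 0.085
1.45 [ 0.23  0.21 -0.44  0.93  0.    0.4 ] [-0.1  0.4 -0.9]
[(0.77, [258.6, 223.2])]
[(0.62, [355.8, 226.6])]
[(0.97, [151.3, 129.1])]
```

View pics/wrist1.png

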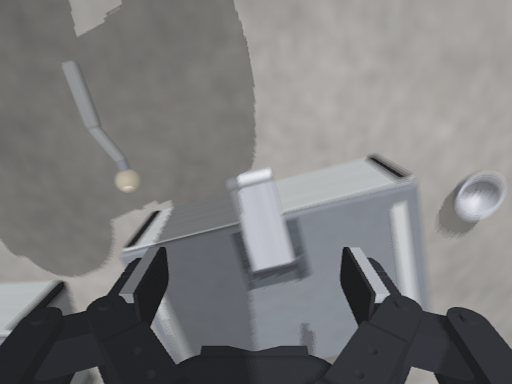

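View pics/side1.png

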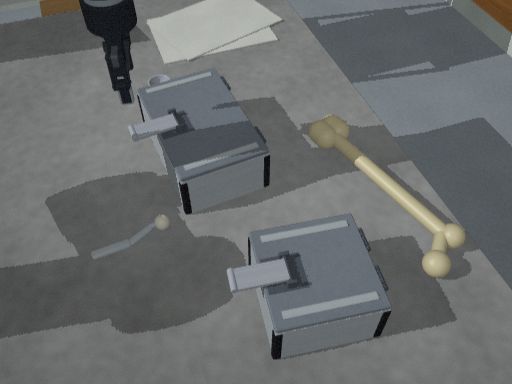

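The wrist picture has the paddle between the open fingers, rolled end at about (229,182)–(271,171). The side view is now clear of the gripper. I'll refit using all the views.

Run:
```python
from h import *
S=Cam("scene");D=Cam("side");W=Cam("",np.load("w1.npy",allow_pickle=True).item())
g=cv2.imread("pics/side1.png")[60:215,120:280]; cv2.imwrite("pics/zs1.png",cv2.resize(g,None,fx=3.75,fy=3.75,interpolation=cv2.INTER_CUBIC))
im=cv2.imread("pics/wrist1.png")
for yaw,x,y in((.0806,.55297,.18793),):
    L=np.array([[-85,-135,101],[-85,135,101],[85,135,101],[85,-135,101]])/1e3
    Pd=np.array([[-133,-18,114],[-133,18,114],[-50,18,114],[-50,-18,114]])/1e3
    for q in(L,Pd): cv2.polylines(im,[np.round(W.proj(w(q,x,y,yaw))).astype(int)],True,(0,0,255),1)
cv2.imwrite("pics/wfit.png",cv2.resize(im,None,fx=1.5,fy=1.5))
```

```text
(no output)
```

View pics/wfit.png

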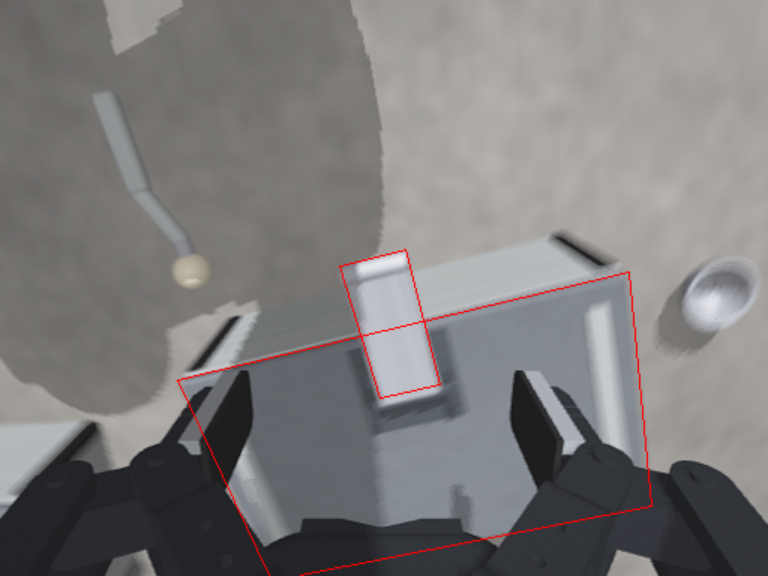

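View pics/zs1.png

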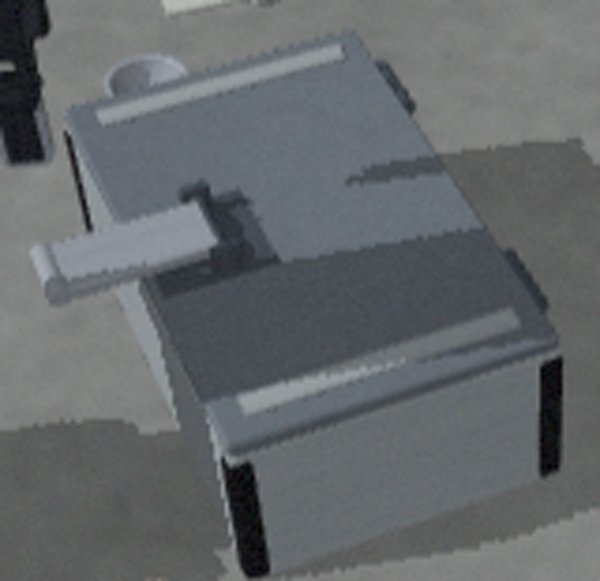

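```bash
python3 -m pendant '[{"fingers":0.085,"linear":[0.01,0,0],"roll":-5},{"fingers":0.085,"linear":[0.03,0,0],"roll":-10},{"fingers":0.085,"linear":[0.05,0,0],"roll":-14.6},{"fingers":0.085,"linear":[0.07,0,0],"roll":-14.6},{"fingers":0.085,"linear":[0.09,0,0],"roll":-14.6},{"fingers":0.085,"linear":[0.108,0,0],"roll":-14.6},{"fingers":0.085,"linear":[0.108,0,0],"roll":-14.6},{"fingers":0.085,"linear":[0.108,0,0],"roll":-14.6}]'
python3 - <<'E'
from h import *
from station import *
s=monitor.sense(); print(s["joint_pos"].round(2))
M=R.from_rotvec(s["tool_rot"]).as_matrix(); print(M.round(3))
for n in("wrist","side","scene"): cv2.imwrite(f"pics/{n}2.png",snapshot(n))
a=cv2.imread("pics/side2.png")[50:200,90:250];b=cv2.imread("pics/scene2.png")[120:270,290:450]
cv2.imwrite("pics/z2.png",np.hstack([cv2.resize(q,None,fx=2.5,fy=2.5) for q in(a,b)]))
W=Cam("wrist")
im=cv2.imread("pics/wrist2.png")
Pd=np.array([[-133,-18,114],[-133,18,114],[-50,18,114],[-50,-18,114]])/1e3
cv2.polylines(im,[np.round(W.proj(w(Pd,.55297,.18793,.0806))).astype(int)],True,(0,0,255),1)
cv2.imwrite("pics/wfit2.png",im)
E
```

```text
t: 2.75
position: [0.4388, 0.1787, 0.0928]
tool_rot: [-0.062, 1.569, 0.062]
ft_force: [0.6, 0.5, 0.9]
opening: 0.0852
[ 0.23  0.34 -0.58  0.65 -0.    0.15]
[[ 0.001 -0.079  0.997]
 [ 0.     0.997  0.079]
 [-1.     0.     0.001]]
```

View pics/wfit2.png

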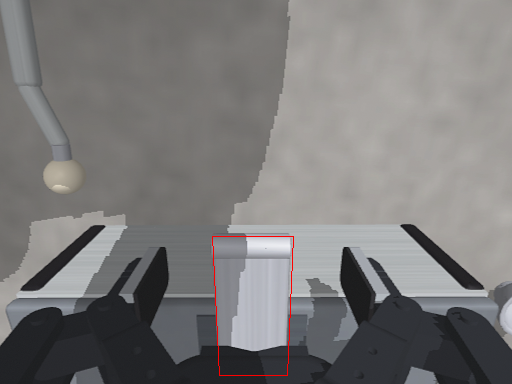

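View pics/z2.png

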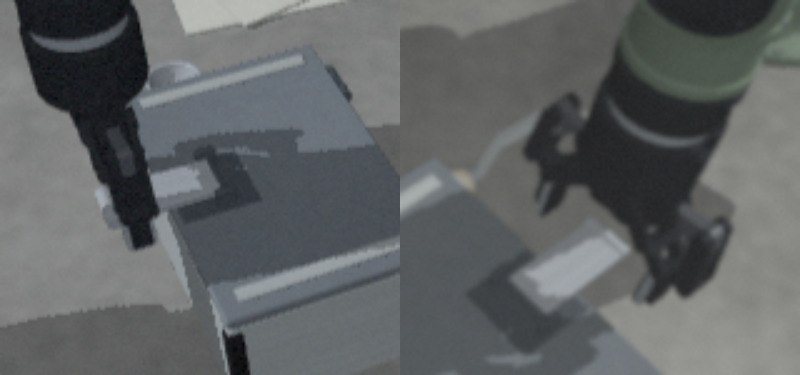

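Paddle edges at columns 213–291, pads at 163–345, so it is centred and square. I'll lower slightly and close.

```bash
python3 -m pendant '[{"fingers":0.085,"linear":[0.004,0,0],"roll":0},{"fingers":0.02,"linear":[0.004,0,0],"roll":0},{"fingers":0.02,"linear":[0.004,0,0],"roll":0},{"fingers":0.02,"linear":[0.004,0,0],"roll":0},{"fingers":0.02,"linear":[0.004,0,0],"roll":0},{"fingers":0.02,"linear":[0.004,0,0],"roll":0},{"fingers":0.02,"linear":[0.004,0,0],"roll":0},{"fingers":0.02,"linear":[0.004,0,0],"roll":0}]' 50
```

```text
t: 3.9
position: [0.4381, 0.1774, 0.0886]
tool_rot: [-0.066, 1.57, 0.06]
ft_force: [-0.2, -5.0, 4.3]
opening: 0.0349
```

```bash
python3 -m pendant '[{"fingers":0.02,"linear":[-0.005,0,0],"roll":0},{"fingers":0.02,"linear":[-0.0105,0,0.001],"roll":0},{"fingers":0.02,"linear":[-0.0155,0,0.002],"roll":0},{"fingers":0.02,"linear":[-0.0205,0,0.003],"roll":0},{"fingers":0.02,"linear":[-0.0255,0,0.005],"roll":0},{"fingers":0.02,"linear":[-0.0305,0,0.007],"roll":0},{"fingers":0.02,"linear":[-0.035,0,0.0095],"roll":0},{"fingers":0.02,"linear":[-0.0395,0,0.012],"roll":0}]'
python3 - <<'E'
from h import *
from station import *
for n in("side","scene"): cv2.imwrite(f"pics/{n}3.png",snapshot(n))
a=cv2.imread("pics/side3.png")[50:200,90:250];b=cv2.imread("pics/scene3.png")[120:270,290:450]
cv2.imwrite("pics/z3.png",np.hstack([cv2.resize(q,None,fx=2.5,fy=2.5) for q in(a,b)]))
# arc rows: shift from grip at paddle .6, lid 0, for lid angles
R0=.1967;a0=np.arctan2(58.5,187.8)
for th in range(0,81,5):
    a=a0+np.radians(th); print(th,"up %.1f fwd %.1f"%((R0*np.sin(a)-.0585)*1e3,(.1878-R0*np.cos(a))*1e3))
E
```

```text
t: 4.9
position: [0.4459, 0.1779, 0.1257]
tool_rot: [-0.066, 1.579, 0.06]
ft_force: [-4.0, -4.7, -8.4]
opening: 0.0349
0 up -0.0 fwd 0.0
5 up 16.1 fwd 5.8
10 up 31.7 fwd 13.0
15 up 46.6 fwd 21.5
20 up 60.7 fwd 31.3
25 up 73.9 fwd 42.3
30 up 86.1 fwd 54.4
35 up 97.1 fwd 67.5
40 up 107.0 fwd 81.5
45 up 115.7 fwd 96.4
50 up 123.0 fwd 111.9
55 up 128.9 fwd 128.0
60 up 133.4 fwd 144.6
65 up 136.4 fwd 161.5
70 up 138.0 fwd 178.5
75 up 138.0 fwd 195.7
80 up 136.6 fwd 212.8
```

View pics/z3.png

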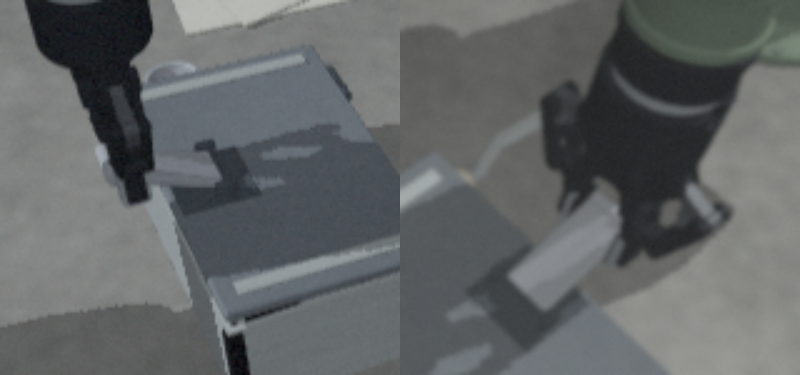

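The views show the paddle raised and its front end up, held in the pads, with the lid still down. Next I'll carry the lid along its arc.

```bash
python3 -m pendant '[{"fingers":0.02,"linear":[-0.0095,0,0.003],"roll":0},{"fingers":0.02,"linear":[-0.019,0,0.007],"roll":0},{"fingers":0.02,"linear":[-0.0285,0,0.0115],"roll":0},{"fingers":0.02,"linear":[-0.038,0,0.0165],"roll":0},{"fingers":0.02,"linear":[-0.0465,0,0.0215],"roll":0},{"fingers":0.02,"linear":[-0.055,0,0.0275],"roll":0},{"fingers":0.02,"linear":[-0.0635,0,0.0335],"roll":0},{"fingers":0.02,"linear":[-0.0715,0,0.04],"roll":0}]'
python3 - <<'E'
from h import *
from station import *
for n in("side","scene"): cv2.imwrite(f"pics/{n}4.png",snapshot(n))
a=cv2.imread("pics/side4.png")[20:220,80:290];b=cv2.imread("pics/scene4.png")[120:320,240:450]
cv2.imwrite("pics/z4.png",np.hstack([cv2.resize(q,None,fx=1.9,fy=1.9) for q in(a,b)]))
E
```

```text
t: 6.0
position: [0.4813, 0.1808, 0.1966]
tool_rot: [-0.067, 1.588, 0.06]
ft_force: [-16.5, -7.8, 2.3]
opening: 0.0351
```

View pics/z4.png

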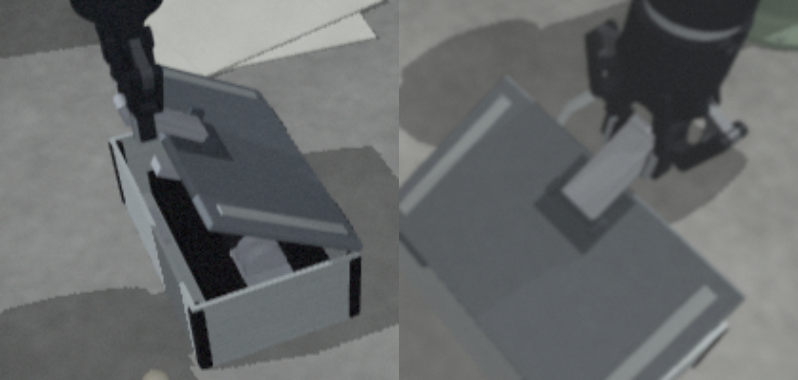

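The lid is about 27° up and coming along. The 16 N force along x means my arc is about 4 mm too tight, so I'll use a 201 mm radius.

```bash
python3 -m pendant '[{"fingers":0.02,"linear":[-0.0095,0,0.0035],"roll":0},{"fingers":0.02,"linear":[-0.017,0,0.011],"roll":0},{"fingers":0.02,"linear":[-0.024,0,0.019],"roll":0},{"fingers":0.02,"linear":[-0.0305,0,0.027],"roll":0},{"fingers":0.02,"linear":[-0.0365,0,0.0355],"roll":0},{"fingers":0.02,"linear":[-0.0425,0,0.0445],"roll":0},{"fingers":0.02,"linear":[-0.0475,0,0.0535],"roll":0},{"fingers":0.02,"linear":[-0.052,0,0.063],"roll":0}]'
python3 - <<'E'
from h import *
from station import *
for n in("side","scene"): cv2.imwrite(f"pics/{n}5.png",snapshot(n))
a=cv2.imread("pics/side5.png")[0:200,80:290];b=cv2.imread("pics/scene5.png")[80:280,220:430]
cv2.imwrite("pics/z5.png",np.hstack([cv2.resize(q,None,fx=1.9,fy=1.9) for q in(a,b)]))
E
```

```text
t: 7.1
position: [0.5484, 0.1864, 0.2496]
tool_rot: [-0.066, 1.58, 0.06]
ft_force: [-7.8, -7.2, -2.0]
opening: 0.0351
```

View pics/z5.png

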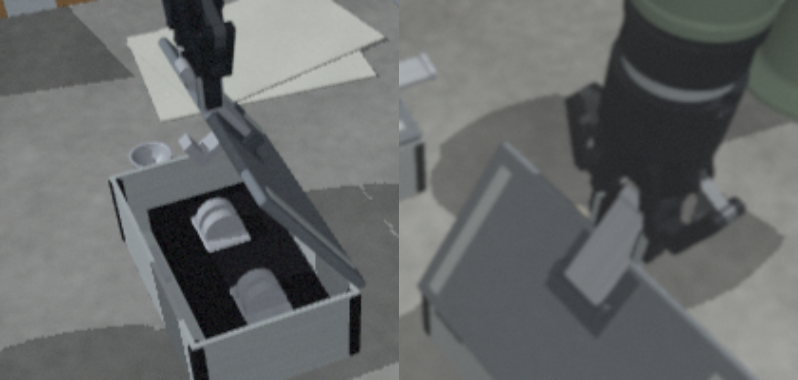

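Lid now around 47°, force small. Continuing the arc to about 78–80°.

```bash
python3 -m pendant '[{"fingers":0.02,"linear":[-0.0055,0,0.013],"roll":0},{"fingers":0.02,"linear":[-0.01,0,0.026],"roll":0},{"fingers":0.02,"linear":[-0.0135,0,0.04],"roll":0},{"fingers":0.02,"linear":[-0.0165,0,0.0535],"roll":0},{"fingers":0.02,"linear":[-0.018,0,0.0675],"roll":0},{"fingers":0.02,"linear":[-0.019,0,0.0815],"roll":0},{"fingers":0.02,"linear":[-0.0185,0,0.0955],"roll":0},{"fingers":0.02,"linear":[-0.0175,0,0.1095],"roll":0}]'
python3 - <<'E'
from h import *
from station import *
for n in("side","scene"): cv2.imwrite(f"pics/{n}6.png",snapshot(n))
a=cv2.imread("pics/side6.png")[0:200,80:290];b=cv2.imread("pics/scene6.png")[80:280,220:430]
cv2.imwrite("pics/z6.png",np.hstack([cv2.resize(q,None,fx=1.9,fy=1.9) for q in(a,b)]))
print(monitor.sense()["ft_force"])
E
```

```text
t: 8.2
position: [0.6598, 0.1955, 0.2685]
tool_rot: [-0.065, 1.575, 0.06]
ft_force: [-5.7, -3.9, 3.3]
opening: 0.0349
[-1.47145263 -4.07744871  0.91846129]
```

View pics/z6.png

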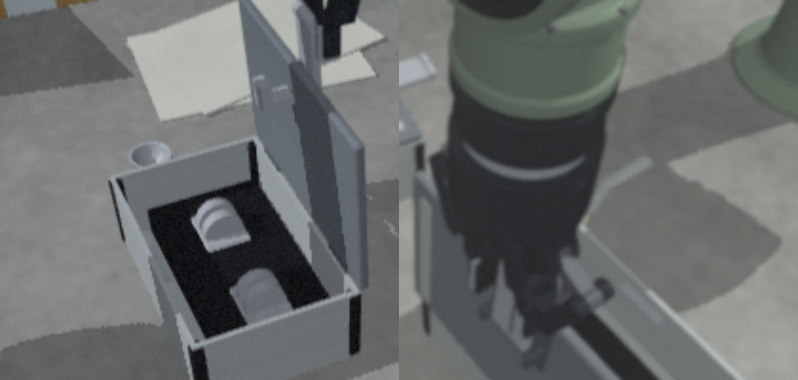

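The lid stands near upright, roughly 80–88°. Now open the fingers and withdraw straight up.

```bash
python3 -m pendant '[{"fingers":0.085,"linear":[0,0,0],"roll":0},{"fingers":0.085,"linear":[0,0,0],"roll":0},{"fingers":0.085,"linear":[0,0,0],"roll":0},{"fingers":0.085,"linear":[0,0,0],"roll":0},{"fingers":0.085,"linear":[0,0,0],"roll":0},{"fingers":0.085,"linear":[-0.025,0,0],"roll":0},{"fingers":0.085,"linear":[-0.06,0,0],"roll":0},{"fingers":0.085,"linear":[-0.1,0,0],"roll":0}]'
python3 -m pendant '[{"fingers":0.085,"linear":[-0.03,0,-0.01],"roll":0},{"fingers":0.085,"linear":[-0.04,0,-0.04],"roll":0},{"fingers":0.085,"linear":[-0.04,0,-0.08],"roll":0},{"fingers":0.085,"linear":[-0.04,0,-0.12],"roll":0},{"fingers":0.085,"linear":[-0.04,0,-0.16],"roll":0},{"fingers":0.085,"linear":[-0.04,0,-0.2],"roll":0},{"fingers":0.085,"linear":[-0.04,0,-0.2],"roll":0},{"fingers":0.085,"linear":[-0.04,0,-0.2],"roll":0}]'
python3 - <<'E'
from h import *
from station import *
for n in("side","scene"): cv2.imwrite(f"pics/{n}7.png",snapshot(n))
cv2.imwrite("pics/z7.png",cv2.resize(np.hstack([cv2.imread("pics/side7.png"),cv2.imread("pics/scene7.png")]),(800,300)))
S=Cam("scene");D=Cam("side")
for n,c in(("side",D),("scene",S)):
    im=cv2.imread(f"pics/{n}7.png")
    for th,col in((75,(0,0,255)),(85,(0,255,0))):
        t=np.radians(th); q=[]
        for x,y in((-170,-135),(-170,135),(0,135),(0,-135)):
            q.append([85+x*np.cos(t)+10*np.sin(t),y,91-x*np.sin(t)+10*np.cos(t)])
        cv2.polylines(im,[np.round(c.proj(w(np.array(q)/1e3,.55297,.18793,.0806))).astype(int)],True,col,1)
    cv2.imwrite(f"pics/{n}7f.png",im)
E
```

```text
t: 9.3
position: [0.6615, 0.197, 0.3694]
tool_rot: [-0.063, 1.571, 0.063]
ft_force: [-0.6, -0.0, 0.3]
opening: 0.0849
t: 10.3
position: [0.463, 0.1811, 0.4092]
tool_rot: [-0.063, 1.568, 0.063]
ft_force: [-0.1, -0.5, 0.5]
opening: 0.0847
```

View pics/z7.png

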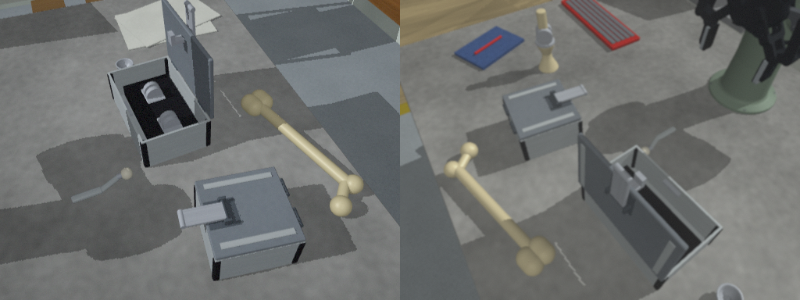

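View pics/side7f.png

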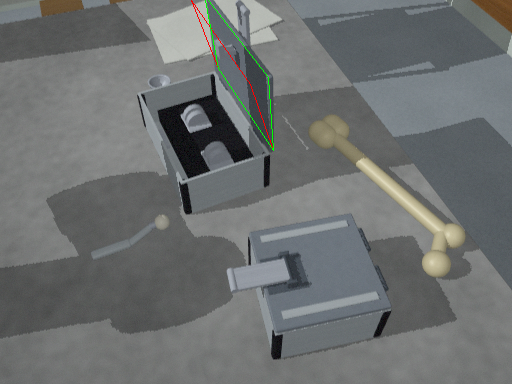

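The lid stands at about 85°: the green 85° outline lies on it in the side view at (240,70). The narrow case is shut, the gripper is clear, and the force reads about 0.

```bash
python3 -c "
from station import workorder;print(workorder.job_done())"
```

```text
the job is handed in; nothing more can be done
None
```

The wide case is open and the job is handed in. I pinched the paddle across its 36 mm, raised it to draw back the latch, and carried the lid up along its arc. Then I opened the fingers and backed clear.

**Last checks, at about 10.3 s:**
- **Lid:** in the side view it stands by itself at about 85°, matching a projected 85° outline, against the 65° needed.
- **Narrow case:** shut and untouched in both the side and scene views.
- **Robot:** clear of everything, with the wrist force near zero. The largest force I read was about 18 N, partway through the lift.

**Things that disagreed:**
- **Arc radius:** my first lid arc (197 mm) was about 4 mm too tight and pulled sideways, so I went on at 201 mm.
- **Refused call:** one early pendant call had its shifts in mm. It was refused whole and nothing moved.
- **Measured heights:** the lid corners measured 4–7 mm lower than stated, and the fit put the whole case about 4.5 mm low. I gripped at the stated height, and the pads closed on the paddle at 35 mm.

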